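# Hook the soap tray onto the chrome rack

### The job

Hang the small aluminium tray with the long hooked tongue on the chrome rack. Tip it hook end down, pass the tongue over the rack's low rest bar and under the middle bar, then swing the tray down until the hook stands up in the slot between the two higher bars and the tray sticks out level and square; let go of it there. Leave the plain tray, which has no tongue, where it is.

Things in the scene. Friction and masses are not known exactly. Their poses are not given: they have to be found in the camera images.
- rack_rest (a point): Fixed chrome rack on a wood base. Point: mid top of its round 8 mm rest bar (along y), 75 mm above the table. x level, outward to the tray's side (roughly away from robot), z up. Two higher bars along y, from 5.5 to 13.5 mm above this point: middle bar at x -48 to -40 mm, back bar at -82 to -74 mm; between them the 26 mm slot, open above and below. End posts' inner faces at y +-58 mm. Free below the bars.
- tray_mid (a point): Centre of the box of the loose hooked aluminium tray (120 g): open box 80 (x) x 50 (y) x 40 mm, walls 4; point 20 mm above its underside. A tongue 40 wide, 4 thick, flush with the underside, reaches 77 mm past the box's -x end and ends in an upturned lip. z up; starts flat on the table, tongue roughly towards the robot. Grasp across its width. Hung, its x is along the rack's x.
- hook_tip (a point): Mid upper edge of the hooked tray's lip (4 thick, 13 mm high from underside), at x -115, z -7 mm from the box centre. Tipped 35 deg hook end down, it passes along the tongue's slope between rest and middle bars with 13 mm play. Seated, the tongue lies on the rest bar 54 mm to -x of the box centre, under the middle bar (1.5 mm play: tray droops 2 deg), lip 61 mm behind the rest bar, in the slot.
- plain_mid (a point): Centre of the plain tray, to be left alone: a loose aluminium open box 80 x 50 x 40 mm like the other but with no tongue, upright on the table on the other side of the rack. Point 20 mm up.
Not all that is in view belongs to the job. What is shaped like the part that bears rack_rest but pink is not meant.

How it is judged:
By the outcome, as a careful person would: the job done as asked, in the order asked, and still so for the second after the job is handed in, with the robot touching nothing.
It also fails if it takes over 54 s, if anything falls off the work surface, if the arm or the gripper's body presses on something with over 40 N, if the wrist force passes 120 N, or if a joint passes its speed limit or range.

### The arm

A 6-joint arm with a two-finger parallel gripper is mounted at the origin on the work surface. World frame = base frame: x ahead of the robot, y to its left, z up, the work surface at z = 0. Lengths are in m, angles in rad, forces in N, time in s.
With the tool pointing down it reaches from about 0.275 to 0.85 m from the base axis. Payload 19 kg.
Tool frame: the origin (TCP) lies between the finger pads; the fingertips stand r.tip_extent ahead of it and the grasp point (between the pads) lies 8 mm behind it (r.tip_extent is the distance from the TCP to the fingertips, in m); z points along the fingers, y is the line along which they close (so a half turn about z gives the same grasp; the last joint's range is limited). The gripper opens to 85 mm and grips with 20 to 120 N. Pads are 22 mm wide; open, the fingers measure 114 mm over their backs; the gripper's body (76 mm by 85 mm) begins 54 mm behind the grasp point. The pads swing forward as they close: fully open they stand 13 mm farther back than shut.
Start: joints at [-1.429, 0.15, 1.437, -0, 1.554, -0.134], TCP at [0.157, -0.553, 0.242] pointing down, gripper open.
Joint ranges: [-2.8, 2.8], [-0.68, 2.1], [0.12, 2.68], [-1.39, 4.53], [0.16, 2.79], [-2.81, 2.81]. Speed limits (rad/s): [1.89, 1.89, 2.22, 3.01, 3.01, 3.01].

### API

Orientations are given as a rotation vector (axis times angle).
In Python, from plant import r, optics gives the robot as it stands. The module is installed in compiled form; this text tells all that it offers.
- The arm moves only by the tool jog_arm, never from a script. Its argument "series" is a list of rows, each an object of numbers: "wx", "wy", "wz": the turn, a rotation vector about the world's x, y, z in rad; "x", "y", "z": the shift along the world's x, y, z in m; "jaw": the gripper's target within -1 to 1 (fully open at 1, half-way at 0, shut at -1). A call has 1 to 20 rows; each row shifts and turns the commanded pose from where the row before left it; what a row does not reach is not made up. A row lasts 1/12 s, in which the tool goes at most 41.7 mm and 7.16 degrees, less where a joint would pass 70% of its speed; a pose out of reach is approached as far as the arm can. A call is refused whole if a number of a shift passes 0.0417 or a number of a turn 0.125, either way. A call with a gripper value outside its range is refused whole. The fingers move at their own pace and stop on an object; the grip force is fixed at half the most. Time passes only in rows, so rows that do not move let the fingers close. It gives the time, the measured TCP pose, the force, the opening and the grip force at its end, in the units of the state.
- r.observe(): the state, without advancing time (a new reading comes with each control period).
- optics.read_camera(name): name is "scene" or "top"; returns a dict with "pixels" (400x640x3 uint8, red, green, blue), "camera_matrix" (3x3 intrinsics, pixels), "view" (4x4, takes a point from world to camera coordinates). Camera axes: x right, y down, z forward; pixel columns grow to the right and rows downward; lengths in m; the calibration is good to about 2 mm. A picture is of the moment at which its call begins. There is no depth.
- r.sign_off(): hands the job in; it is judged then, once.
The state is a dict: "clock": time; "joint_positions": joint angles; "joint_velocities": joint speeds; "tau": joint torques, N m; "tool_pos": TCP position; "ee_rot": TCP orientation; "contact_force": force on the tool from outside, world axes, zero at the start; "torque": the same for the moment, N m; "opening": finger opening in m; "finger_force": force on a finger pad.
Only numpy, scipy, OpenCV 4.12 (cv2) and the standard library are available. Lean on these libraries where they do the work, as an engineer would, in place of code of your own. Each camera call takes 0.05 s, during which the arm holds its last target. There are 200 camera calls.

## Working session

There is one attempt and no reset: what is moved stays moved. The work goes in short steps, Python scripts to look and compute and a tool call to move; the robot and the scene stay as the last step left them, time stands still between calls to the robot, and variables do not carry over. Pictures are saved under pics/ and viewed, at most 10 in all, crops included, and the job is handed in when it is done.

Besides the shell and the picture viewer there is one more tool, called after "Call:" as name(argument=value, ...), one argument or row to a line, values as JSON. jog_arm: Moves the arm, as the interface text tells. Its arguments: {"type":"object","properties":{"series":{"type":"array","items":{"type":"object","properties":{"wx":{"type":"number"},"wy":{"type":"number"},"wz":{"type":"number"},"x":{"type":"number"},"y":{"type":"number"},"z":{"type":"number"},"jaw":{"type":"number"}}}}},"required":["series"]}

```bash
mkdir -p pics; python3 - <<'E'
from plant import r, optics
import cv2, numpy as np
np.set_printoptions(precision=4,suppress=True)
for n in("scene","top"):
    d=optics.read_camera(n); cv2.imwrite(f"pics/{n}0.png",d["pixels"][:,:,::-1]); np.savez(f"{n}0.npz",**d)
    print(d["camera_matrix"],d["view"])
print(r.observe(), r.tip_extent)
E
```

```text
[[392.4408   0.     323.7895]
 [  0.     392.4408 198.2122]
 [  0.       0.       1.    ]] [[-0.2499  0.9683  0.0076  0.1123]
 [ 0.6044  0.1621 -0.78   -0.2039]
 [-0.7564 -0.1903 -0.6258  1.2597]
 [ 0.      0.      0.      1.    ]]
[[475.5283   0.     324.3277]
 [  0.     475.5283 202.9014]
 [  0.       0.       1.    ]] [[-0.0208 -0.9992 -0.0327  0.0309]
 [-0.9977  0.0228 -0.0636  0.4437]
 [ 0.0643  0.0313 -0.9974  0.968 ]
 [ 0.      0.      0.      1.    ]]
{'clock': 0.1, 'joint_positions': array([-1.429 ,  0.1509,  1.4379, -0.    ,  1.5538, -0.134 ]), 'joint_velocities': array([ 0.0002, -0.0003, -0.0017,  0.0011, -0.0014, -0.0008]), 'tau': array([  0.0045, -71.4384, -57.178 ,  -0.0001,   0.0073,   0.    ]), 'tool_pos': array([ 0.1565, -0.5531,  0.2418]), 'ee_rot': array([-3.1108, -0.4317,  0.    ]), 'contact_force': array([-0.4877, -1.2396,  0.6389]), 'torque': array([ 0.0144, -0.0411, -0.0539]), 'finger_force': 0.0, 'opening': 0.08540189708808389} 0.011
```

View pics/scene0.png

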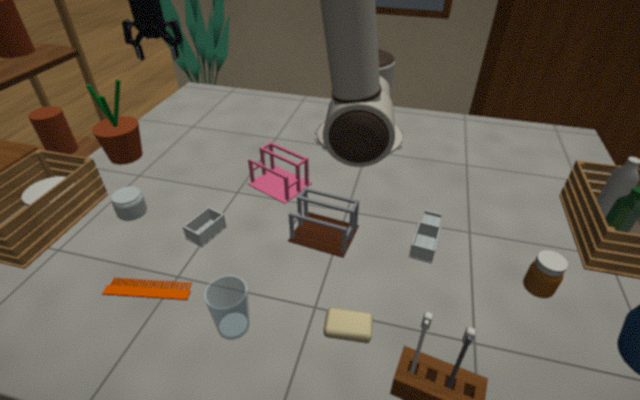

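View pics/top0.png

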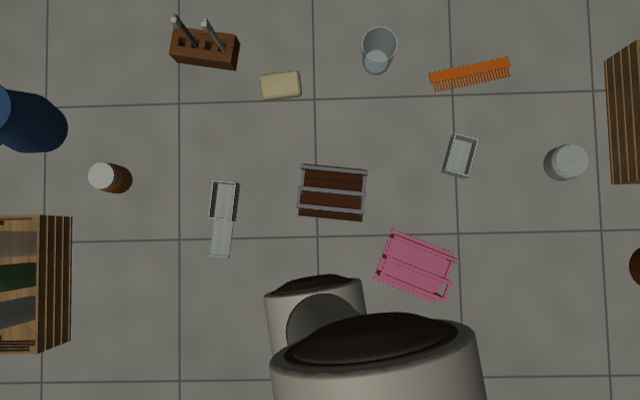

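```bash
python3 - <<'E'
import cv2, numpy as np
t=cv2.imread("pics/top0.png"); s=cv2.imread("pics/scene0.png")
a=cv2.resize(t[150:270,200:300],None,fx=4,fy=4,interpolation=cv2.INTER_CUBIC)
b=cv2.resize(t[150:270,285:385],None,fx=4,fy=4,interpolation=cv2.INTER_CUBIC)
cv2.imwrite("pics/c_top.png",np.hstack([a,b]))
a=cv2.resize(s[180:270,280:370],None,fx=4.4,fy=4.4,interpolation=cv2.INTER_CUBIC)
b=cv2.resize(s[190:280,375:465],None,fx=4.4,fy=4.4,interpolation=cv2.INTER_CUBIC)
cv2.imwrite("pics/c_sc.png",np.hstack([a,b]))
E
```

```text
(no output)
```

View pics/c_top.png

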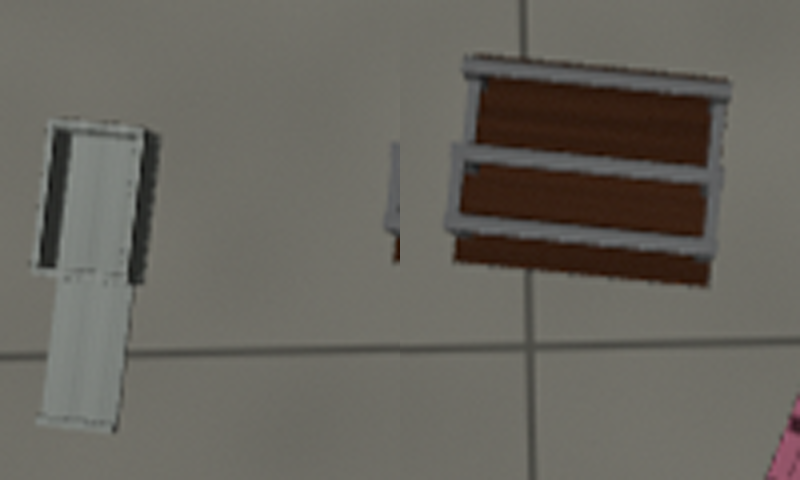

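View pics/c_sc.png

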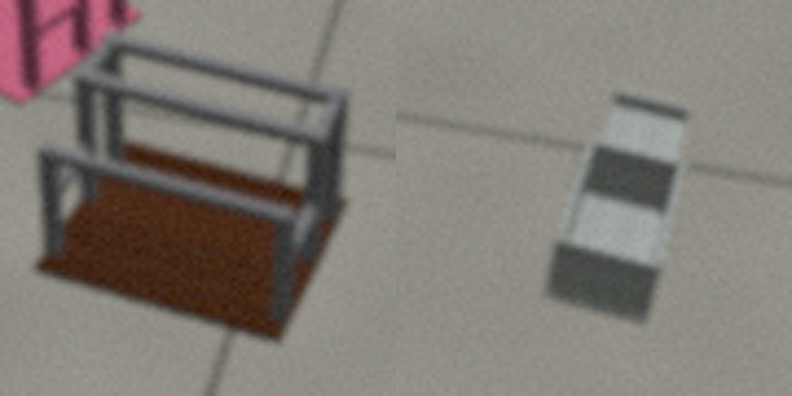

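Top view: rack rest bar runs from about (316,166) to (367,172), with the middle bar near row 190 and the back bar near row 208. The hooked tray's box is at about (224,200), with its tongue ending at about (219,256). The scene view shows the same rack (lower, outward bar on the camera side) and the tray at about (427,240); the plain tray is across the rack and the pink rack is a decoy.

```bash
cat > h.py <<'E'
import numpy as np
def load(n,i=0): return np.load(f"{n}{i}.npz")
def ray(d,p):
    V=d["view"];R,t=V[:3,:3],V[:3,3]
    v=R.T@np.linalg.solve(d["camera_matrix"],[p[0],p[1],1]); return -R.T@t,v
def plane(d,p,z):
    o,v=ray(d,p); return o+v*(z-o[2])/v[2]
def tri(d1,p1,d2,p2):
    o1,v1=ray(d1,p1);o2,v2=ray(d2,p2)
    s=np.linalg.lstsq(np.c_[v1,-v2],o2-o1,rcond=None)[0]
    a,b=o1+s[0]*v1,o2+s[1]*v2; return (a+b)/2,np.linalg.norm(a-b)
E
python3 - <<'E'
from h import *
import cv2
np.set_printoptions(precision=4,suppress=True)
T,S=load("top"),load("scene")
cT=lambda x,y,o=(200,150):((x+.5)/4-.5+o[0],(y+.5)/4-.5+o[1])
rT=lambda x,y:cT(x-400,y,(285,150))
cS=lambda x,y:((x+.5)/4.4-.5+280,(y+.5)/4.4-.5+180)
tS=lambda x,y:((x-396+.5)/4.4-.5+375,(y+.5)/4.4-.5+190)
# refined bar lines in top: saturation minima between posts
sat=cv2.cvtColor(T["pixels"],cv2.COLOR_RGB2HSV)[:,:,1].astype(float)
for nm,z,(x0,y0),(x1,y1) in(("rest",.075,rT(468,66),rT(730,91)),("mid",.0885,rT(455,152),rT(720,177)),("back",.0885,rT(448,222),rT(714,248))):
    pts=[]
    for c in range(308,358,2):
        yc=y0+(y1-y0)*(c-x0)/(x1-x0); rr=np.arange(int(yc)-2,int(yc)+4)
        w=np.clip(120-sat[rr,c],0,None); pts.append((c,(w*rr).sum()/w.sum()))
    pts=np.array(pts); k,b=np.polyfit(pts[:,0],pts[:,1],1)
    P=[plane(T,(c,k*c+b),z) for c in(x0,x1)]
    d=P[0]-P[1]
    print(nm,P[0],P[1],"mid",(P[0]+P[1])/2,"len",np.linalg.norm(d),"ydir deg",np.degrees(np.arctan2(d[1],d[0])), "res",np.std(pts[:,1]-k*pts[:,0]-b),"manual",plane(T,(x0,y0),z),plane(T,(x1,y1),z))
for a,b in(((468,66),(300,218)),((730,91),(42,152)),((455,152),(330,132)),((720,177),(80,76)),((448,222),(345,95)),((714,248),(112,42))):
    print("tri",*tri(T,rT(*a),S,cS(*b)))
print("tray rim corners z=.04"); C=[plane(T,cT(*p),.04) for p in((50,120),(145,128),(133,272),(36,268))]
for c in C:print(c)
print("mid",np.mean(C,0), "tongue axis",(a:=plane(T,cT(95,282),.004)),(b:=plane(T,cT(77,427),.008)),np.degrees(np.arctan2(*(a-b)[1::-1])))
print("lip L/R",plane(T,cT(38,424),.013),plane(T,cT(114,432),.013))
print("rim edge yaw",[np.degrees(np.arctan2(*(C[i]-C[j])[1::-1])) for i,j in((0,3),(1,2))])
print("scene: front bottom",[plane(S,tS(*p),.0) for p in((548,297),(645,322))],"rim",[plane(S,tS(*p),.04) for p in((556,242),(660,268))])
E
```

```text
rest [0.5141 0.0621 0.075 ] [ 0.4983 -0.065   0.075 ] mid [ 0.5062 -0.0015  0.075 ] len 0.12815293994152668 ydir deg 82.88527452614002 res 0.13177944647803805 manual [0.5133 0.0621 0.075 ] [ 0.4978 -0.065   0.075 ]
mid [0.4704 0.0681 0.0885] [ 0.4549 -0.0584  0.0885] mid [0.4627 0.0048 0.0885] len 0.12737594893709858 ydir deg 82.9960426838904 res 0.08598578228029848 manual [0.47   0.0681 0.0885] [ 0.455  -0.0584  0.0885]
back [0.4368 0.072  0.0885] [ 0.4211 -0.0546  0.0885] mid [0.4289 0.0087 0.0885] len 0.1276030270677666 ydir deg 82.92060234088567 res 0.0814657911307379 manual [0.4364 0.072  0.0885] [ 0.4211 -0.0546  0.0885]
tri [0.5138 0.0651 0.0677] 0.004950005428869693
tri [ 0.4988 -0.0655  0.067 ] 3.9925121944790794e-05
tri [0.4698 0.0704 0.086 ] 0.00420946244019078
tri [ 0.4554 -0.0588  0.083 ] 0.0002166240613093329
tri [0.4366 0.0731 0.0836] 0.0013797554666013516
tri [ 0.4211 -0.0537  0.0805] 0.0027506212413395425
tray rim corners z=.04
[0.4953 0.2478 0.04  ]
[0.49   0.1992 0.04  ]
[0.417 0.206 0.04 ]
[0.4201 0.2554 0.04  ]
mid [0.4556 0.2271 0.04  ] tongue axis [0.4135 0.2342 0.004 ] [0.3382 0.2432 0.008 ] -6.8048966218866
lip L/R [0.3404 0.2623 0.013 ] [0.3355 0.2227 0.013 ]
rim edge yaw [np.float64(-5.753394874875881), np.float64(-5.286488397911183)]
scene: front bottom [array([0.4937, 0.2019, 0.    ]), array([0.4981, 0.2488, 0.    ])] rim [array([0.496 , 0.2002, 0.04  ]), array([0.5006, 0.2488, 0.04  ])]
```

Call:
jog_arm(
  series=[
    {"x": 0.0115,"y": 0.03,"wz": -0.015,"jaw": 1},
    {"x": 0.0115,"y": 0.03,"wz": -0.015},
    {"x": 0.0115,"y": 0.03,"wz": -0.015},
    {"x": 0.0115,"y": 0.03,"wz": -0.015},
    {"x": 0.0115,"y": 0.03,"wz": -0.015},
    {"x": 0.0115,"y": 0.03,"wz": -0.015},
    {"x": 0.0115,"y": 0.03,"wz": -0.015},
    {"x": 0.0115,"y": 0.03,"wz": -0.015},
    {"x": 0.0115,"y": 0.03,"wz": -0.015},
    {"x": 0.0115,"y": 0.03,"wz": -0.015},
    {"x": 0.0115,"y": 0.03,"wz": -0.015},
    {"x": 0.0115,"y": 0.03,"wz": -0.015},
    {"x": 0.0115,"y": 0.03,"wz": -0.015},
  ],
)

```text
invalid input
```

Call:
jog_arm(
  series=[
    {"x": 0.0115,"y": 0.03,"wz": -0.015},
    {"x": 0.0115,"y": 0.03,"wz": -0.015},
    {"x": 0.0115,"y": 0.03,"wz": -0.015},
    {"x": 0.0115,"y": 0.03,"wz": -0.015},
    {"x": 0.0115,"y": 0.03,"wz": -0.015},
    {"x": 0.0115,"y": 0.03,"wz": -0.015},
    {"x": 0.0115,"y": 0.03,"wz": -0.015},
    {"x": 0.0115,"y": 0.03,"wz": -0.015},
    {"x": 0.0115,"y": 0.03,"wz": -0.015},
    {"x": 0.0115,"y": 0.03,"wz": -0.015},
    {"x": 0.0115,"y": 0.03,"wz": -0.015},
    {"x": 0.0115,"y": 0.03,"wz": -0.015},
    {"x": 0.0115,"y": 0.03,"wz": -0.015},
    {"x": 0},
    {"x": 0},
  ],
)

```text
invalid input
```

Call:
jog_arm(
  series=[
    {"x": 0.0115,"y": 0.03,"z": 0,"wx": 0,"wy": 0,"wz": -0.015,"jaw": 1},
    {"x": 0.0115,"y": 0.03,"z": 0,"wx": 0,"wy": 0,"wz": -0.015,"jaw": 1},
    {"x": 0.0115,"y": 0.03,"z": 0,"wx": 0,"wy": 0,"wz": -0.015,"jaw": 1},
    {"x": 0.0115,"y": 0.03,"z": 0,"wx": 0,"wy": 0,"wz": -0.015,"jaw": 1},
    {"x": 0.0115,"y": 0.03,"z": 0,"wx": 0,"wy": 0,"wz": -0.015,"jaw": 1},
    {"x": 0.0115,"y": 0.03,"z": 0,"wx": 0,"wy": 0,"wz": -0.015,"jaw": 1},
    {"x": 0.0115,"y": 0.03,"z": 0,"wx": 0,"wy": 0,"wz": -0.015,"jaw": 1},
    {"x": 0.0115,"y": 0.03,"z": 0,"wx": 0,"wy": 0,"wz": -0.015,"jaw": 1},
    {"x": 0.0115,"y": 0.03,"z": 0,"wx": 0,"wy": 0,"wz": -0.015,"jaw": 1},
    {"x": 0.0115,"y": 0.03,"z": 0,"wx": 0,"wy": 0,"wz": -0.015,"jaw": 1},
    {"x": 0.0115,"y": 0.03,"z": 0,"wx": 0,"wy": 0,"wz": -0.015,"jaw": 1},
    {"x": 0.0115,"y": 0.03,"z": 0,"wx": 0,"wy": 0,"wz": -0.015,"jaw": 1},
    {"x": 0.0115,"y": 0.03,"z": 0,"wx": 0,"wy": 0,"wz": -0.015,"jaw": 1},
  ],
)

```text
clock: 1.18
tool_pos: [0.3061, -0.1617, 0.2422]
ee_rot: [-3.139, -0.125, -0.0]
contact_force: [1.0, -0.4, 0.2]
opening: 0.0858
finger_force: 0.0
```

Call:
jog_arm(
  series=[
    {"x": 0.0115,"y": 0.03,"z": 0,"wx": 0,"wy": 0,"wz": -0.015,"jaw": 1},
    {"x": 0.0115,"y": 0.03,"z": 0,"wx": 0,"wy": 0,"wz": -0.015,"jaw": 1},
    {"x": 0.0115,"y": 0.03,"z": 0,"wx": 0,"wy": 0,"wz": -0.015,"jaw": 1},
    {"x": 0.0115,"y": 0.03,"z": 0,"wx": 0,"wy": 0,"wz": -0.015,"jaw": 1},
    {"x": 0.0115,"y": 0.03,"z": 0,"wx": 0,"wy": 0,"wz": -0.015,"jaw": 1},
    {"x": 0.0115,"y": 0.03,"z": 0,"wx": 0,"wy": 0,"wz": -0.015,"jaw": 1},
    {"x": 0.0115,"y": 0.03,"z": 0,"wx": 0,"wy": 0,"wz": -0.015,"jaw": 1},
    {"x": 0.0115,"y": 0.03,"z": 0,"wx": 0,"wy": 0,"wz": -0.015,"jaw": 1},
    {"x": 0.0115,"y": 0.03,"z": 0,"wx": 0,"wy": 0,"wz": -0.015,"jaw": 1},
    {"x": 0.0115,"y": 0.03,"z": 0,"wx": 0,"wy": 0,"wz": -0.015,"jaw": 1},
    {"x": 0.0115,"y": 0.03,"z": 0,"wx": 0,"wy": 0,"wz": -0.015,"jaw": 1},
    {"x": 0.0115,"y": 0.03,"z": 0,"wx": 0,"wy": 0,"wz": -0.015,"jaw": 1},
    {"x": 0.011,"y": 0.03,"z": 0,"wx": 0,"wy": 0,"wz": -0.013,"jaw": 1},
    {"x": 0,"y": 0,"z": 0,"wx": 0,"wy": 0,"wz": 0,"jaw": 1},
    {"x": 0,"y": 0,"z": 0,"wx": 0,"wy": 0,"wz": 0,"jaw": 1},
  ],
)

```text
clock: 2.43
tool_pos: [0.4549, 0.2278, 0.2414]
ee_rot: [3.136, -0.173, -0.002]
contact_force: [-0.1, -0.8, 0.5]
opening: 0.0853
finger_force: 0.0
```

Call:
jog_arm(
  series=[
    {"x": 0,"y": 0,"z": -0.03,"wx": 0,"wy": 0,"wz": -0.003,"jaw": 1},
    {"x": 0,"y": 0,"z": -0.035,"wx": 0,"wy": 0,"wz": 0,"jaw": 1},
    {"x": 0,"y": 0,"z": -0.035,"wx": 0,"wy": 0,"wz": 0,"jaw": 1},
    {"x": 0,"y": 0,"z": -0.035,"wx": 0,"wy": 0,"wz": 0,"jaw": 1},
    {"x": 0,"y": 0,"z": -0.025,"wx": 0,"wy": 0,"wz": 0,"jaw": 1},
    {"x": 0,"y": 0,"z": -0.02,"wx": 0,"wy": 0,"wz": 0,"jaw": 1},
    {"x": 0,"y": 0,"z": -0.015,"wx": 0,"wy": 0,"wz": 0,"jaw": 1},
    {"x": 0,"y": 0,"z": -0.015,"wx": 0,"wy": 0,"wz": 0,"jaw": 1},
    {"x": 0,"y": 0,"z": -0.01,"wx": 0,"wy": 0,"wz": 0,"jaw": 1},
    {"x": 0,"y": 0,"z": 0,"wx": 0,"wy": 0,"wz": 0,"jaw": 1},
    {"x": 0,"y": 0,"z": 0,"wx": 0,"wy": 0,"wz": 0,"jaw": 1},
  ],
)

```text
clock: 3.35
tool_pos: [0.455, 0.2263, 0.0225]
ee_rot: [3.136, -0.182, -0.001]
contact_force: [0.0, -0.1, -0.4]
opening: 0.0853
finger_force: 0.0
```

Call:
jog_arm(
  series=[
    {"x": 0,"y": 0,"z": 0,"wx": 0,"wy": 0,"wz": 0,"jaw": 0.3},
    {"x": 0,"y": 0,"z": 0,"wx": 0,"wy": 0,"wz": 0,"jaw": 0.2},
    {"x": 0,"y": 0,"z": 0,"wx": 0,"wy": 0,"wz": 0,"jaw": 0.1},
    {"x": 0,"y": 0,"z": 0,"wx": 0,"wy": 0,"wz": 0,"jaw": 0},
    {"x": 0,"y": 0,"z": 0,"wx": 0,"wy": 0,"wz": 0,"jaw": -1},
    {"x": 0,"y": 0,"z": 0,"wx": 0,"wy": 0,"wz": 0,"jaw": -1},
    {"x": 0,"y": 0,"z": 0,"wx": 0,"wy": 0,"wz": 0,"jaw": -1},
    {"x": 0,"y": 0,"z": 0,"wx": 0,"wy": 0,"wz": 0,"jaw": -1},
  ],
)

```text
clock: 4.02
tool_pos: [0.4556, 0.2269, 0.0234]
ee_rot: [-3.136, 0.181, -0.003]
contact_force: [-2.5, -1.0, 10.2]
opening: 0.0489
finger_force: 62.7
```

Call:
jog_arm(
  series=[
    {"x": 0,"y": 0,"z": 0.01,"wx": 0,"wy": 0,"wz": 0,"jaw": -1},
    {"x": 0,"y": 0,"z": 0.025,"wx": 0,"wy": 0,"wz": 0,"jaw": -1},
    {"x": 0,"y": 0,"z": 0.035,"wx": 0,"wy": 0,"wz": 0,"jaw": -1},
    {"x": 0,"y": 0,"z": 0.035,"wx": 0,"wy": 0,"wz": 0,"jaw": -1},
    {"x": 0,"y": 0,"z": 0.035,"wx": 0,"wy": 0,"wz": 0,"jaw": -1},
    {"x": 0,"y": 0,"z": 0.035,"wx": 0,"wy": 0,"wz": 0,"jaw": -1},
    {"x": 0.005,"y": 0,"z": 0.035,"wx": 0,"wy": 0,"wz": 0,"jaw": -1},
    {"x": 0.02,"y": 0,"z": 0.025,"wx": 0,"wy": 0,"wz": -0.004,"jaw": -1},
    {"x": 0.03,"y": 0,"z": 0,"wx": -0.0125,"wy": -0.101,"wz": 0,"jaw": -1},
    {"x": 0.03,"y": 0,"z": 0,"wx": -0.0125,"wy": -0.101,"wz": 0,"jaw": -1},
    {"x": 0.03,"y": 0,"z": 0,"wx": -0.0125,"wy": -0.101,"wz": 0,"jaw": -1},
    {"x": 0.03,"y": 0,"z": 0,"wx": -0.0125,"wy": -0.101,"wz": 0,"jaw": -1},
    {"x": 0.01,"y": -0.01,"z": 0,"wx": -0.0125,"wy": -0.101,"wz": 0,"jaw": -1},
    {"x": 0,"y": -0.03,"z": 0,"wx": -0.0125,"wy": -0.101,"wz": 0,"jaw": -1},
    {"x": 0,"y": -0.03,"z": 0,"wx": 0,"wy": 0,"wz": 0,"jaw": -1},
    {"x": 0,"y": 0,"z": 0,"wx": 0,"wy": 0,"wz": 0,"jaw": -1},
  ],
)

```text
clock: 5.35
tool_pos: [0.6087, 0.1535, 0.2573]
ee_rot: [2.954, -0.177, 0.93]
contact_force: [-0.5, -0.5, -0.8]
opening: 0.0489
finger_force: 62.5
```

```bash
python3 - <<'E'
from plant import r, optics
import cv2, numpy as np
from scipy.spatial.transform import Rotation as R
np.set_printoptions(precision=4,suppress=True)
im=[]
for n in("scene","top"):
    d=optics.read_camera(n); im.append(d["pixels"][:,:,::-1]); np.savez(f"{n}1.npz",**d)
o=r.observe(); print(o["tool_pos"],R.from_rotvec(o["ee_rot"]).as_matrix(),o["joint_positions"],o["contact_force"],o["opening"])
def c(i,x0,y0): return cv2.resize(i[y0:y0+150,x0:x0+100],None,fx=4,fy=4,interpolation=cv2.INTER_CUBIC)
cv2.imwrite("pics/g1.png",np.hstack([im[0],im[1]]) if 0 else np.hstack([c(im[0],370,130),c(im[1],220,100)]))
E
```

```text
[0.6098 0.1558 0.2584] [[ 0.8129 -0.1214  0.5696]
 [-0.0984 -0.9926 -0.071 ]
 [ 0.574   0.0017 -0.8189]] [ 0.2254 -0.058   1.7369 -0.2544  0.8963  2.0188] [ 0.5721  1.2636 -1.2166] 0.04911106302434753
```

View pics/g1.png

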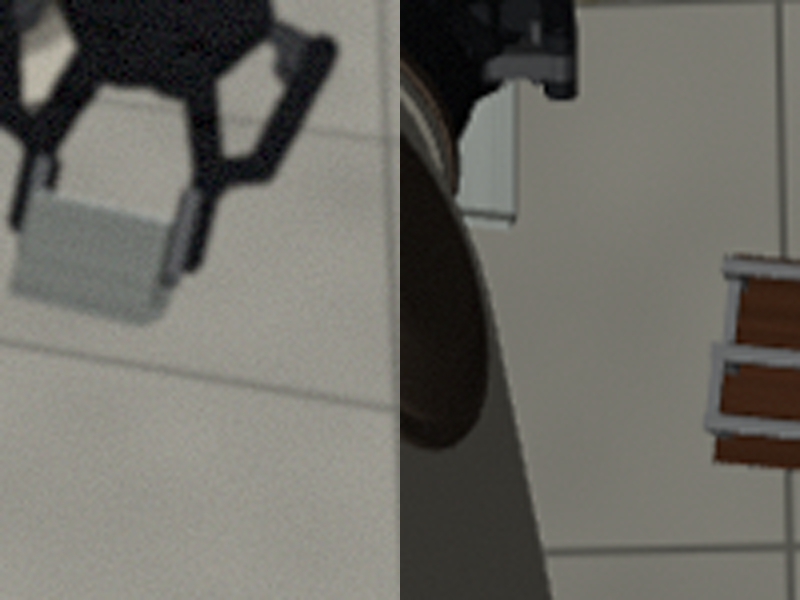

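The tray is held firmly at about 35° hook end down. In the scene view its front face spans about (372..410, 178..211). In the top view the lip's right corner shows at about (249,155).

```bash
python3 - <<'E'
from h import *
from plant import r
from scipy.spatial.transform import Rotation as Ro
np.set_printoptions(precision=4,suppress=True)
o=r.observe(); M=Ro.from_rotvec(o["ee_rot"]).as_matrix(); A=np.c_[M[:,0],-M[:,1],-M[:,2]]
c=o["tool_pos"]-A@[.0006,0,.0034]
def pr(d,p):
    q=d["view"][:3,:3]@p+d["view"][:3,3]; q=d["camera_matrix"]@q; return q[:2]/q[2]
T,S=load("top",1),load("scene",1)
print("centre",c)
for n,l in(("lip -117,-20,-7",(-.117,-.02,-.007)),("lip -117 -20 -20",(-.117,-.02,-.02)),("lip -113,-20,-7",(-.113,-.02,-.007))): print(n,(pr(T,c+A@np.array(l))-[220,100])*4+[401.5,1.5])
for l in((.04,-.025,.02),(.04,.025,.02),(.04,.025,-.02),(.04,-.025,-.02)): print(l,(pr(S,c+A@np.array(l))-[370,130])*4+1.5)
E
```

```text
centre [0.6113 0.1556 0.2552]
lip -117,-20,-7 [512.907  225.7804]
lip -117 -20 -20 [519.5041 212.9271]
lip -113,-20,-7 [512.7084 217.4364]
(0.04, -0.025, 0.02) [ 39.1006 185.5972]
(0.04, 0.025, 0.02) [174.8998 216.3505]
(0.04, 0.025, -0.02) [148.3224 324.7695]
(0.04, -0.025, -0.02) [ 14.0578 291.5982]
```

Call:
jog_arm(
  series=[
    {"x": 0,"y": -0.02,"z": 0,"wx": 0,"wy": 0,"wz": 0,"jaw": -1},
    {"x": 0,"y": -0.03,"z": 0,"wx": 0,"wy": 0,"wz": 0,"jaw": -1},
    {"x": 0,"y": -0.03,"z": 0,"wx": 0,"wy": 0,"wz": 0,"jaw": -1},
    {"x": 0,"y": -0.03,"z": 0,"wx": 0,"wy": 0,"wz": 0,"jaw": -1},
    {"x": 0,"y": -0.03,"z": 0,"wx": 0,"wy": 0,"wz": 0,"jaw": -1},
    {"x": 0,"y": -0.02,"z": 0,"wx": 0,"wy": 0,"wz": 0,"jaw": -1},
    {"x": 0.001,"y": -0.01,"z": -0.012,"wx": 0,"wy": 0,"wz": 0,"jaw": -1},
    {"x": 0,"y": 0,"z": -0.02,"wx": 0,"wy": 0,"wz": 0,"jaw": -1},
    {"x": 0,"y": 0,"z": -0.02,"wx": 0,"wy": 0,"wz": 0,"jaw": -1},
    {"x": 0,"y": 0,"z": -0.015,"wx": 0,"wy": 0,"wz": 0,"jaw": -1},
    {"x": 0,"y": 0,"z": -0.005,"wx": 0,"wy": 0,"wz": 0,"jaw": -1},
    {"x": 0,"y": 0,"z": 0,"wx": 0,"wy": 0,"wz": 0,"jaw": -1},
    {"x": 0,"y": 0,"z": 0,"wx": 0,"wy": 0,"wz": 0,"jaw": -1},
  ],
)

```text
clock: 6.53
tool_pos: [0.6115, -0.0128, 0.1863]
ee_rot: [2.955, -0.175, 0.932]
contact_force: [0.4, 0.2, -0.5]
opening: 0.0488
finger_force: 62.6
```

```bash
cat > st.py <<'E'
# tray state in the rack frame (mm, deg)
from h import *
from plant import r
from scipy.spatial.transform import Rotation as Ro
np.set_printoptions(precision=4,suppress=True)
o=r.observe(); M=Ro.from_rotvec(o["ee_rot"]).as_matrix(); A=np.c_[M[:,0],-M[:,1],-M[:,2]]
c=o["tool_pos"]-A@[.0006,0,.0034]
K=Ro.from_euler("z",-7.07,degrees=True).as_matrix()
B=K.T@A; q=K.T@(c-[.506,-.001,.075])*1e3
s=B.T@q
print("centre in rack",q,"euler zyx",Ro.from_matrix(B).as_euler("ZYX",degrees=True),"rest in tray: s,y,h",s[0],s[1],s[2]-20)
print(o["tool_pos"],o["clock"],o["contact_force"],o["opening"])
E
python3 st.py
```

```text
centre in rack [107.6591   1.2614 108.1376] euler zyx [  0.3227 -35.019   -0.1455] rest in tray: s,y,h 150.22767859396976 0.586948000909633 6.779203359294716
[ 0.6115 -0.0128  0.1863] 6.5333 [ 0.4236  0.1753 -0.5141] 0.048805167089557955
```

Call:
jog_arm(
  series=[
    {"x": -0.0065,"y": 0.0007,"z": -0.0046,"wx": 0,"wy": 0,"wz": 0,"jaw": -1},
    {"x": -0.0065,"y": 0.0007,"z": -0.0046,"wx": 0,"wy": 0,"wz": 0,"jaw": -1},
    {"x": -0.0065,"y": 0.0007,"z": -0.0046,"wx": 0,"wy": 0,"wz": 0,"jaw": -1},
    {"x": -0.0065,"y": 0.0007,"z": -0.0046,"wx": 0,"wy": 0,"wz": 0,"jaw": -1},
    {"x": -0.0065,"y": 0.0007,"z": -0.0046,"wx": 0,"wy": 0,"wz": 0,"jaw": -1},
    {"x": -0.0065,"y": 0.0007,"z": -0.0046,"wx": 0,"wy": 0,"wz": 0,"jaw": -1},
    {"x": 0,"y": 0,"z": 0,"wx": 0,"wy": 0,"wz": 0,"jaw": -1},
  ],
)

```text
clock: 7.12
tool_pos: [0.5705, -0.0088, 0.1564]
ee_rot: [2.956, -0.176, 0.929]
contact_force: [0.1, -0.1, -1.4]
opening: 0.0486
finger_force: 62.6
```

```bash
python3 st.py
```

```text
centre in rack [66.4468  0.1844 78.3103] euler zyx [  0.2903 -34.9012  -0.1477] rest in tray: s,y,h 99.30197520898082 -0.219765074067548 6.206516241558045
[ 0.5705 -0.0088  0.1564] 7.1167 [ 0.0987 -0.1066 -1.3688] 0.04862924102282539
```

Call:
jog_arm(
  series=[
    {"x": -0.006,"y": 0.0007,"z": -0.0042,"wx": 0,"wy": 0,"wz": 0,"jaw": -1},
    {"x": -0.006,"y": 0.0007,"z": -0.0042,"wx": 0,"wy": 0,"wz": 0,"jaw": -1},
    {"x": -0.006,"y": 0.0007,"z": -0.0042,"wx": 0,"wy": 0,"wz": 0,"jaw": -1},
    {"x": -0.006,"y": 0.0007,"z": -0.0042,"wx": 0,"wy": 0,"wz": 0,"jaw": -1},
    {"x": -0.006,"y": 0.0007,"z": -0.0042,"wx": 0,"wy": 0,"wz": 0,"jaw": -1},
    {"x": -0.006,"y": 0.0007,"z": -0.0042,"wx": 0,"wy": 0,"wz": 0,"jaw": -1},
    {"x": 0,"y": 0,"z": 0,"wx": 0,"wy": 0,"wz": 0,"jaw": -1},
    {"x": 0,"y": 0,"z": 0,"wx": 0,"wy": 0,"wz": 0,"jaw": -1},
  ],
)

```text
clock: 7.78
tool_pos: [0.5359, -0.0048, 0.1324]
ee_rot: [2.955, -0.176, 0.931]
contact_force: [0.6, 0.1, -1.2]
opening: 0.0492
finger_force: 62.6
```

```bash
python3 st.py
```

```text
centre in rack [31.5783 -0.1278 54.3161] euler zyx [  0.2891 -34.9927  -0.1525] rest in tray: s,y,h 57.01766495833498 -0.35737580381648126 6.387652766247378
[ 0.5359 -0.0048  0.1324] 7.7833 [ 0.5753  0.1193 -1.1701] 0.0491586807715329
```

```bash
cat > sw.py <<'E'
import sys
from st import *
def plan(ths,hs,ss,yr=0):
    p=o["tool_pos"]; Mc=A
    for th,h,s_ in zip(ths,hs,ss):
        B2=Ro.from_euler("y",-th,degrees=True).as_matrix(); A2=K@B2
        t=np.array([.506,-.001,.075])+K@(B2@[s_/1e3,0,(h+20)/1e3]+[0,yr,0])+A2@[.0006,0,.0034]
        print(th,np.round(t-p,4),"turn",np.round(Ro.from_matrix(A2@Mc.T).as_rotvec(),4)); p,Mc=t,A2
E
python3 - <<'E'
from sw import *
plan([31,27,23,19,15,12,9,6],[6,5.5,5,4.5,4,3.5,3,2.5],[56,55,54,54,54,54,54,54])
E
```

```text
centre in rack [31.5783 -0.1278 54.3161] euler zyx [  0.2891 -34.9927  -0.1525] rest in tray: s,y,h 57.01766495833498 -0.35737580381648126 6.387652766247378
[ 0.5359 -0.0048  0.1324] 7.7833 [ 0.5753  0.1193 -1.1701] 0.0491586807715329
31 [ 0.0032 -0.0003 -0.0031] turn [ 0.0106  0.0689 -0.0036]
27 [ 0.003  -0.0004 -0.0034] turn [0.0086 0.0693 0.    ]
23 [ 0.0027 -0.0003 -0.0035] turn [ 0.0086  0.0693 -0.    ]
19 [ 0.0034 -0.0004 -0.0033] turn [0.0086 0.0693 0.    ]
15 [ 0.0031 -0.0004 -0.0036] turn [0.0086 0.0693 0.    ]
12 [ 0.0021 -0.0003 -0.0029] turn [ 0.0064  0.052  -0.    ]
9 [ 0.002  -0.0002 -0.003 ] turn [ 0.0064  0.052  -0.    ]
6 [ 0.0018 -0.0002 -0.0032] turn [ 0.0064  0.052  -0.    ]
```

Call:
jog_arm(
  series=[
    {"x": 0.0032,"y": -0.0003,"z": -0.0031,"wx": 0.0106,"wy": 0.069,"wz": -0.0036,"jaw": -1},
    {"x": 0.003,"y": -0.0004,"z": -0.0034,"wx": 0.0086,"wy": 0.0693,"wz": 0,"jaw": -1},
    {"x": 0.0027,"y": -0.0003,"z": -0.0035,"wx": 0.0086,"wy": 0.0693,"wz": 0,"jaw": -1},
    {"x": 0.0034,"y": -0.0004,"z": -0.0033,"wx": 0.0086,"wy": 0.0693,"wz": 0,"jaw": -1},
    {"x": 0.0031,"y": -0.0004,"z": -0.0036,"wx": 0.0086,"wy": 0.0693,"wz": 0,"jaw": -1},
    {"x": 0.0021,"y": -0.0003,"z": -0.0029,"wx": 0.0064,"wy": 0.052,"wz": 0,"jaw": -1},
    {"x": 0.002,"y": -0.0002,"z": -0.003,"wx": 0.0064,"wy": 0.052,"wz": 0,"jaw": -1},
    {"x": 0.0018,"y": -0.0002,"z": -0.0032,"wx": 0.0064,"wy": 0.052,"wz": 0,"jaw": -1},
    {"x": 0,"y": 0,"z": 0,"wx": 0,"wy": 0,"wz": 0,"jaw": -1},
    {"x": 0,"y": 0,"z": 0,"wx": 0,"wy": 0,"wz": 0,"jaw": -1},
  ],
)

```text
clock: 8.62
tool_pos: [0.558, -0.0075, 0.1061]
ee_rot: [3.125, -0.193, 0.164]
contact_force: [0.8, -0.4, -2.3]
opening: 0.0492
finger_force: 62.5
```

```bash
python3 - <<'E'
from sw import *
plan([4,2,0,-1],[1.8,1.1,.5,.3],[54]*4)
from plant import optics
import cv2
i=optics.read_camera("scene")["pixels"][:,:,::-1]
cv2.imwrite("pics/sw1.png",cv2.resize(i[150:270,270:400],None,fx=5,fy=5,interpolation=cv2.INTER_CUBIC))
E
```

```text
centre in rack [52.1258 -0.0073 27.6982] euler zyx [-0.0003 -6.0235 -0.0047] rest in tray: s,y,h 54.74462038673251 -0.00894755645576897 2.0753273480898393
[ 0.558  -0.0075  0.1061] 8.6167 [ 0.8027 -0.3575 -2.3329] 0.049197828487546155
4 [ 0.0003 -0.     -0.0022] turn [0.0044 0.035  0.    ]
2 [ 0.001  -0.0001 -0.0026] turn [ 0.0043  0.0346 -0.    ]
0 [ 0.0009 -0.0001 -0.0025] turn [0.0043 0.0346 0.    ]
-1 [ 0.0004 -0.     -0.0012] turn [0.0021 0.0173 0.    ]
```

View pics/sw1.png

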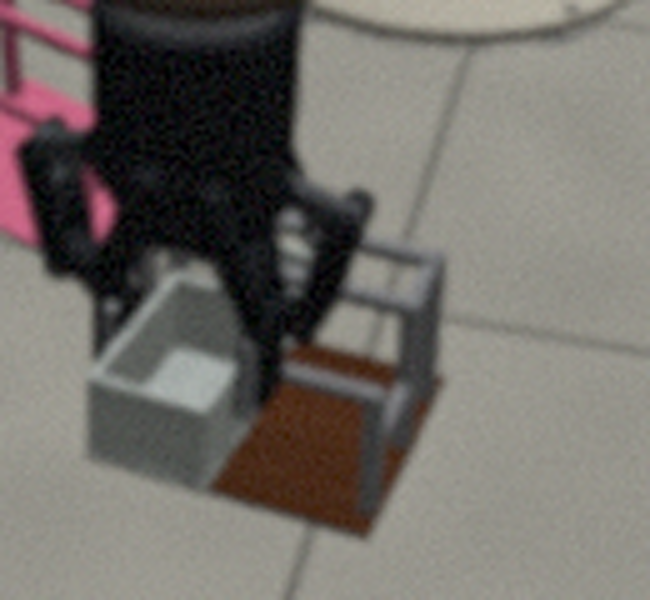

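The tray is nearly level in the rack: box at about (310,225) in the full image, tongue under the gripper and clear of the posts. Finishing the swing.

Call:
jog_arm(
  series=[
    {"x": 0.0003,"y": 0,"z": -0.0022,"wx": 0.0044,"wy": 0.035,"wz": 0,"jaw": -1},
    {"x": 0.001,"y": -0.0001,"z": -0.0026,"wx": 0.0043,"wy": 0.0346,"wz": 0,"jaw": -1},
    {"x": 0.0009,"y": -0.0001,"z": -0.0025,"wx": 0.0043,"wy": 0.0346,"wz": 0,"jaw": -1},
    {"x": 0,"y": 0,"z": 0,"wx": 0,"wy": 0,"wz": 0,"jaw": -1},
    {"x": 0,"y": 0,"z": 0,"wx": 0,"wy": 0,"wz": 0,"jaw": -1},
  ],
)

```text
clock: 9.08
tool_pos: [0.5595, -0.0075, 0.0992]
ee_rot: [3.136, -0.194, 0.002]
contact_force: [-0.0, 0.4, -1.3]
opening: 0.049
finger_force: 62.6
```

```bash
python3 - <<'E'
from sw import *
print(o["torque"])
plan([-1],[.3],[54])
E
```

```text
centre in rack [53.3151  0.1451 20.8059] euler zyx [ 0.0065 -0.0651 -0.    ] rest in tray: s,y,h 53.33875784861272 0.139078158859838 0.7452803326101538
[ 0.5595 -0.0075  0.0992] 9.0833 [-0.033   0.3611 -1.3294] 0.04898640791062332
[ 0.0173 -0.0304 -0.0094]
-1 [ 0.0011 -0.0003 -0.0015] turn [ 0.0023  0.0184 -0.0001]
```

Call:
jog_arm(
  series=[
    {"x": 0.0005,"y": -0.0001,"z": -0.001,"wx": 0.0015,"wy": 0.012,"wz": 0,"jaw": -1},
    {"x": 0.0004,"y": 0,"z": -0.001,"wx": 0.0015,"wy": 0.012,"wz": 0,"jaw": -1},
    {"x": 0,"y": 0,"z": 0,"wx": 0,"wy": 0,"wz": 0,"jaw": -1},
    {"x": 0,"y": 0,"z": 0,"wx": 0,"wy": 0,"wz": 0,"jaw": -1},
  ],
)

```text
clock: 9.42
tool_pos: [0.5605, -0.0077, 0.0972]
ee_rot: [-3.134, 0.194, 0.038]
contact_force: [-0.7, -0.2, -0.7]
opening: 0.0492
finger_force: 62.5
```

```bash
python3 st.py
```

```text
centre in rack [54.1927  0.1017 18.8048] euler zyx [ 0.0016  1.4053 -0.002 ] rest in tray: s,y,h 53.71524525032569 0.09951346410877548 0.12815655281288585
[ 0.5605 -0.0077  0.0972] 9.4167 [-0.6952 -0.2093 -0.687 ] 0.049200110448528254
```

Call:
jog_arm(
  series=[
    {"x": 0,"y": 0,"z": -0.0006,"wx": 0,"wy": 0,"wz": 0,"jaw": -1},
    {"x": 0,"y": 0,"z": 0,"wx": 0,"wy": 0,"wz": 0,"jaw": -1},
    {"x": 0,"y": 0,"z": 0,"wx": 0,"wy": 0,"wz": 0,"jaw": -1},
  ],
)

```text
clock: 9.67
tool_pos: [0.5606, -0.0076, 0.0968]
ee_rot: [-3.134, 0.194, 0.038]
contact_force: [0.4, 1.3, 1.6]
opening: 0.049
finger_force: 63.1
```

Call:
jog_arm(
  series=[
    {"x": 0,"y": 0,"z": 0,"wx": 0,"wy": 0,"wz": 0,"jaw": 0.2},
    {"x": 0,"y": 0,"z": 0,"wx": 0,"wy": 0,"wz": 0,"jaw": 0.25},
    {"x": 0,"y": 0,"z": 0,"wx": 0,"wy": 0,"wz": 0,"jaw": 0.3},
    {"x": 0,"y": 0,"z": 0,"wx": 0,"wy": 0,"wz": 0,"jaw": 0.4},
    {"x": 0,"y": 0,"z": 0,"wx": 0,"wy": 0,"wz": 0,"jaw": 0.6},
    {"x": 0,"y": 0,"z": 0,"wx": 0,"wy": 0,"wz": 0,"jaw": 0.8},
    {"x": 0,"y": 0,"z": 0,"wx": 0,"wy": 0,"wz": 0,"jaw": 0.8},
    {"x": 0,"y": 0,"z": 0,"wx": 0,"wy": 0,"wz": 0,"jaw": 0.8},
  ],
)

```text
clock: 10.33
tool_pos: [0.5604, -0.0077, 0.0965]
ee_rot: [-3.134, 0.194, 0.039]
contact_force: [0.1, 0.6, 0.6]
opening: 0.077
finger_force: 0.0
```

```bash
python3 - <<'E'
from plant import optics
import cv2
i=optics.read_camera("scene")["pixels"][:,:,::-1]
cv2.imwrite("pics/rel.png",cv2.resize(i[150:270,270:400],None,fx=5,fy=5,interpolation=cv2.INTER_CUBIC))
E
```

```text
(no output)
```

View pics/rel.png

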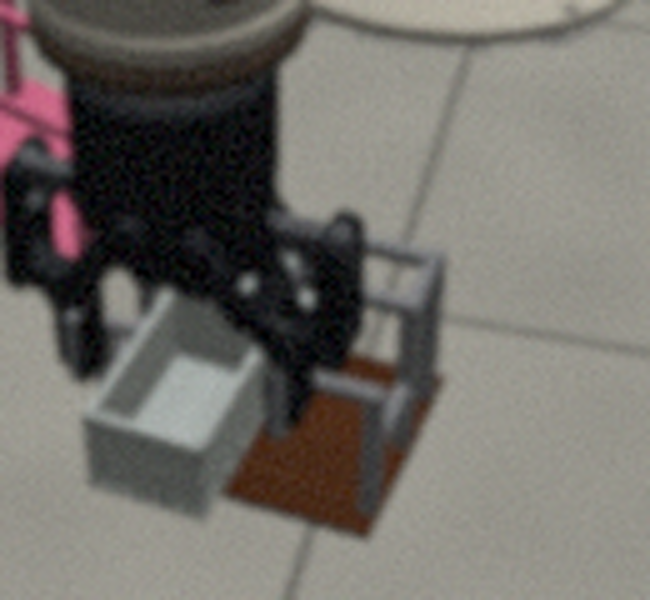

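Released: the tray hangs with its box at about (300,230) and both fingers clear of it. Retreating straight up.

Call:
jog_arm(
  series=[
    {"x": 0,"y": 0,"z": 0.005,"wx": 0,"wy": 0,"wz": 0,"jaw": 0.9},
    {"x": 0,"y": 0,"z": 0.01,"wx": 0,"wy": 0,"wz": 0,"jaw": 0.9},
    {"x": 0,"y": 0,"z": 0.015,"wx": 0,"wy": 0,"wz": 0,"jaw": 0.9},
    {"x": 0,"y": 0,"z": 0.02,"wx": 0,"wy": 0,"wz": 0,"jaw": 0.9},
    {"x": 0,"y": 0,"z": 0.025,"wx": 0,"wy": 0,"wz": 0,"jaw": 0.9},
    {"x": 0,"y": 0,"z": 0.03,"wx": 0,"wy": 0,"wz": 0,"jaw": 0.9},
    {"x": 0,"y": 0,"z": 0.03,"wx": 0,"wy": 0,"wz": 0,"jaw": 0.9},
    {"x": 0,"y": 0,"z": 0.03,"wx": 0,"wy": 0,"wz": 0,"jaw": 0.9},
    {"x": 0,"y": 0.03,"z": 0,"wx": 0,"wy": 0,"wz": 0,"jaw": 0.9},
    {"x": 0,"y": 0.035,"z": 0,"wx": 0,"wy": 0,"wz": 0,"jaw": 0.9},
    {"x": 0,"y": 0.035,"z": 0,"wx": 0,"wy": 0,"wz": 0,"jaw": 0.9},
    {"x": 0,"y": 0.035,"z": 0,"wx": 0,"wy": 0,"wz": 0,"jaw": 0.9},
    {"x": 0,"y": 0.035,"z": 0,"wx": 0,"wy": 0,"wz": 0,"jaw": 0.9},
    {"x": 0,"y": 0.03,"z": 0,"wx": 0,"wy": 0,"wz": 0,"jaw": 0.9},
    {"x": 0,"y": 0,"z": 0,"wx": 0,"wy": 0,"wz": 0,"jaw": 0.9},
    {"x": 0,"y": 0,"z": 0,"wx": 0,"wy": 0,"wz": 0,"jaw": 0.9},
  ],
)

```text
clock: 11.72
tool_pos: [0.5601, 0.1937, 0.2623]
ee_rot: [-3.134, 0.19, 0.038]
contact_force: [0.6, -0.7, -0.0]
opening: 0.081
finger_force: 0.0
```

```bash
python3 - <<'E'
from plant import optics
import cv2,numpy as np
i=optics.read_camera("scene"); np.savez("scene2.npz",**i); t=optics.read_camera("top"); np.savez("top2.npz",**t)
a=cv2.resize(i["pixels"][150:270,280:370,::-1],None,fx=4.4,fy=4.4,interpolation=cv2.INTER_CUBIC)
b=cv2.resize(t["pixels"][120:240,290:380,::-1],None,fx=4.4,fy=4.4,interpolation=cv2.INTER_CUBIC)
cv2.imwrite("pics/fin.png",np.hstack([a,b]))
E
```

```text
(no output)
```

View pics/fin.png

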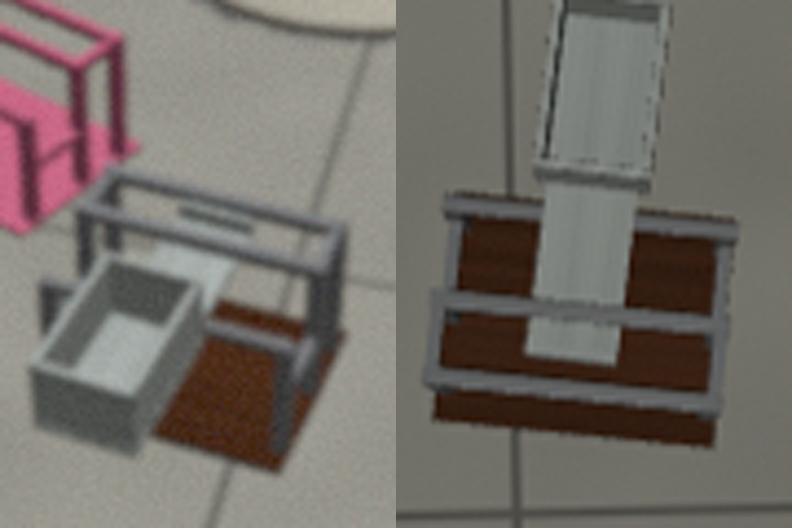

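The final views show the tongue over the rest bar and under the middle bar. The lip stands in the slot at about (325,202) in the top view, and the tray is square and level with the gripper clear. Handing in.

```bash
python3 -c "
from plant import r
print(r.sign_off())"
```

```text
the job is handed in; nothing more can be done
None
```

The hooked tray now hangs on the chrome rack, square and close to level, with its lip up in the slot. The gripper let go and is clear, I never touched the plain tray, and I handed the job in at about 12 s; no verdict was returned.

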